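# Clip a specimen slide carrier onto the imaging stage

## Robot

A 6-joint arm with a two-finger parallel gripper is mounted at the origin on the work surface. World frame = base frame: x ahead of the robot, y to its left, z up, the work surface at z = 0. Lengths are in m, angles in degrees, forces in N, time in s.
With the tool pointing down it reaches from about 0.3 to 0.75 m from the base axis. Payload 8.5 kg.
Tool frame: the origin (TCP) lies on the mounting face of the last link; the fingertips stand 173 mm ahead of it and the grasp point (between the pads) lies 155 mm ahead of it (env.tips_ahead is the distance from the TCP to the fingertips, in m); x points along the fingers, z is the direction in which the jaws open and shut, and the axes are right-handed (so a half turn about x gives the same grasp; the last joint's range is limited). The gripper opens to 85 mm and grips with 20 to 120 N. Pads are 22 mm wide; open, the fingers measure 114 mm over their backs; the gripper's body (76 mm by 85 mm) begins 54 mm behind the grasp point. The pads swing forward as they close: fully open they stand 13 mm farther back than shut.
Start: joints at [-81.95, 21.807, 74.336, -0, 83.858, -12.336], TCP at [0.192, -0.516, 0.405] pointing down, gripper open.
Joint ranges: [-178.18, 178.18], [-50.72, 133.34], [12.68, 142.11], [-81.47, 261.47], [9.98, 163.14], [-165.26, 165.26]. Speed limits (degrees/s): [136.94, 136.94, 180, 180, 180, 180].

## Interface

Orientations are given as a 3x3 rotation matrix whose columns are the frame's x, y, z axes.
In Python, from rig import env, optics gives the robot as it stands.
- The arm moves only by the shell command python3 -m inch 'ROWS' [FORCE]. ROWS is JSON, a list of rows, each a list of 3 entries, a list of its own where there are three numbers: the closure, from -1 (fully open) to 1 (shut), then the shift along the tool's x, y, z in units of 30 mm (1.0 is 30 mm), then the turn about the tool's x in units of 5 degrees (1.0 is 5 degrees). In form: [[hand, [x, y, z], yaw], ...]. A call has exactly 8 rows; each row shifts and turns the commanded pose from where the row before left it, along the tool's axes as they then stand; what a row does not reach is not made up. A row lasts 1/12 s, in which the tool goes at most 41.7 mm and 7.16 degrees, less where a joint would pass 70% of its speed; a pose out of reach is approached as far as the arm can. A call is refused whole if a number of a shift passes 1 or a number of a turn 1, either way. A call with a gripper value outside its range is refused whole. The fingers move at their own pace and stop on an object; FORCE is the grip in N (left out, the last holds). Time passes only in rows, so rows that do not move let the fingers close, or fill a call up. It gives the time, the measured TCP pose, the force and the opening at its end, in the units of the state.
- env.observe(): the state, without advancing time (a new reading comes with each control period).
- optics.get_image(name): name is "side" or "top" or "wrist"; returns the picture (384x512x3 uint8, red, green, blue); there is no depth.
- optics.camera_params(name): a dict with "fx", "fy", "cx", "cy" (pixels), "xyz" and "rotation" of the camera in the world. Camera axes: x right, y down, z forward; pixel columns grow to the right and rows downward; lengths in m; the calibration is good to about 2 mm. A picture is of the moment at which its call begins: read the wrist's pose just before it. camera_params takes no time and is no camera call; for the wrist camera it gives the pose at the moment of the call.
- env.close_job(): hands the job in, once; it reports no verdict.
The state is a dict: "time_s": time; "q": joint angles; "qvel": joint speeds; "joint_efforts": joint torques, N m; "position": TCP position; "tool_rot": TCP orientation; "ft_force": force on the tool from outside, world axes, zero at the start; "wrist_torque": the same for the moment, N m; "grip_width": finger opening in m.
Only numpy, scipy, OpenCV 4.12 (cv2) and the standard library are available. Lean on these libraries where they do the work, as an engineer would, in place of code of your own. Each camera call takes 0.05 s, during which the arm holds its last target.

## Task

Get the yellow-handled slide carrier ready for imaging: draw the stage's sprung curved arm back by its red post until it stays back, then set the carrier flat on the stage, roughly centred along the fixed edge, and push its long side gently but firmly home against that edge. Only with the carrier already pressed home, let go of the carrier and trip the arm so that it springs forward and clamps the carrier there. Keep the carrier level, do not press it hard against anything, and leave the other things where they are.

Things in the scene. Friction and masses are not known exactly. Their poses are not given: they have to be found in the camera images.
- carrier_yellow: Carrier to load: aluminium plate 40 (x) x 80 (y) x 8 mm thick with two dark windows and, in its middle, an upright yellow handle 12 (x) x 30 (y) mm reaching from the plate to 44 mm above the underside. 60 to 130 g. Origin: centre of the underside, z up. The same either way round (half turn). Grip the handle across its 12 mm.
- stage: Imaging stage fixed to the table, 200 (x) x 210 (y) mm, flat grey top 30 mm above the origin, which is the centre of its underside. Its x points from the sprung arm towards the fixed edge. A small drive knob sticks out of its +y side.
- fence: Black block of the fixed edge, 30 (x) x 120 (y) x 10 mm high; origin: centre of its underside, on the stage top, at stage x +78, y 0 mm; axes as the stage's. On its -x side it carries an aluminium edge bar 110 mm long, 10 mm high, clamped fast. The bar's face looks to -x, 25 to 47 mm from this origin: set anew each time and not measured: see or feel for it. Press home with about 5 N (over 10 N is too hard).
- clip_post (a point): Centre of the top of the red post at the free end of the curved arm: plain upright cylinder 12 mm across, from 2 to 46 mm above the stage top. The arm itself is an 8 mm steel rod, 4 to 12 mm above the stage top, bowed to the -x side.
- clip_pivot (a point): Upright pivot axis of the curved arm, on the stage top at stage x -30, y -80 mm; the post's axis is 90.4 mm from it. With the arm fully forward the post is at stage x +12, y 0 mm. With the carrier home against the edge the post rests on the carrier's near long side, at an arm angle of 0.06 to 0.34, pressing it with 3 to 6 N.
- clip (a joint): Angle of the curved arm: 0 = sprung fully forward, positive = drawn back, away from the edge (anticlockwise from above), stop at 0.85. Over-centre spring: below 0.60 it is driven forward (5 N at the post at 0, falling to none at 0.60, plus damping); beyond 0.60 it goes back to the stop and stays (3 N). Pushing the post forward past 0.60 trips it; it swings home by itself in about 1 s.
- carrier_blue: Bystander: same carrier with a blue handle (40 x 80 mm plate, 44 mm high), origin centre of the underside.
- carrier_green: Bystander: same carrier with a green handle.
- jar: Bystander: specimen jar, 70 mm across, 110 mm high, black lid; origin centre of the underside.
- wash_bottle: Bystander: white wash bottle with a red cap, 60 mm across, 160 mm high; origin centre of the underside.
- stopper: Bystander: glass stopper, 48 mm across, 35 mm high.
- lens_cap: Bystander: black lens cap, 56 mm across, 9 mm high.
- brush: Bystander: a brush lying on the table, 160 mm long.
Not all that is in view belongs to the job. What is shaped like the carrier_yellow but pink or purple is not meant.

How it is judged:
By the outcome, as a careful person would: the job done as asked, in the order asked, and still so for the second after the job is handed in, with the robot touching nothing.
It also fails if it takes over 72 s, if anything falls off the work surface, if the arm or the gripper's body presses on something with over 40 N, if the wrist force passes 120 N, or if a joint passes its speed limit or range.

## Working session

There is one attempt and no reset: what is moved stays moved. The work goes in short steps, Python scripts to look and compute and a shell command to move; the robot and the scene stay as the last step left them, time stands still between calls to the robot, and variables do not carry over. Pictures are saved under pics/ and viewed, and the job is handed in when it is done.

```bash
mkdir -p pics; ls
python3 - <<'E'
from rig import env, optics
import cv2
s=env.observe();print(s)
for n in ["top","side","wrist"]:
    p=optics.camera_params(n);print(n,p)
    cv2.imwrite(f"pics/{n}0.png",optics.get_image(n)[:,:,::-1])
E
```

```text
pics
{'time_s': 0.0, 'q': array([-8.19509915e+01,  2.18417037e+01,  7.43846335e+01, -8.63074646e-04,
        8.38572505e+01, -1.23360213e+01]), 'qvel': array([ 0.00512055, -0.05632869,  0.07529358, -0.03780707, -0.09280573,
        0.00537895]), 'joint_efforts': array([-1.78171333e-03, -4.48466349e+01, -2.31279945e+01, -2.21172613e-04,
        4.87877405e-03,  1.91704679e-06]), 'position': array([ 0.19156864, -0.51551668,  0.40410561]), 'tool_rot': array([[-2.19102042e-04,  9.37372500e-01,  3.48328507e-01],
       [ 1.44241156e-03,  3.48328450e-01, -9.37371437e-01],
       [-9.99998936e-01,  2.97053070e-04, -1.42839640e-03]]), 'ft_force': array([-0.26802818, -0.73779882, -0.00802311]), 'wrist_torque': array([-0.00266635,  0.00539354, -0.00303074]), 'grip_width': 0.0854662223862641}
top {'fx': 363.2588848465144, 'fy': 363.2588848465144, 'cx': 252.41923812612978, 'cy': 191.36105335696908, 'xyz': array([0.47300389, 0.01366718, 1.05379367]), 'rotation': array([[-0.00584433, -0.99683958,  0.07922558],
       [-0.99997894,  0.0056023 , -0.00327683],
       [ 0.00282262, -0.07924306, -0.99685133]])}
side {'fx': 428.8901377649445, 'fy': 428.8901377649445, 'cx': 264.98786002814586, 'cy': 193.43429457329057, 'xyz': array([0.0522875 , 0.52711856, 0.93138661]), 'rotation': array([[-0.71594547, -0.54130394,  0.44092191],
       [-0.69811404,  0.54812165, -0.46065111],
       [ 0.00767341, -0.63761485, -0.77031709]])}
wrist {'fx': 284.2915587629302, 'fy': 284.2915587629302, 'cx': 258.256908506688, 'cy': 194.735277592325, 'xyz': array([ 0.25397409, -0.49268725,  0.37185115]), 'rotation': array([[ 3.48546488e-01, -9.05339166e-01, -2.42644471e-01],
       [-9.37291231e-01, -3.36858644e-01, -8.95064377e-02],
       [-7.03204025e-04,  2.58625690e-01, -9.65977359e-01]])}
```

View pics/top0.png

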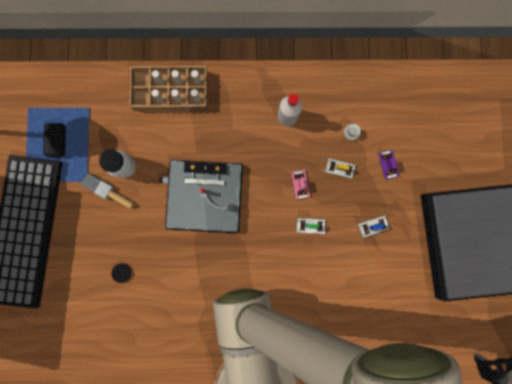

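View pics/side0.png

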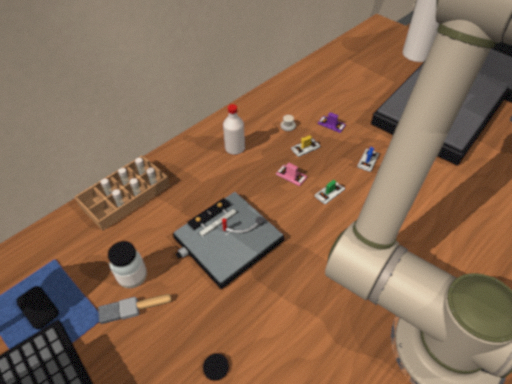

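View pics/wrist0.png

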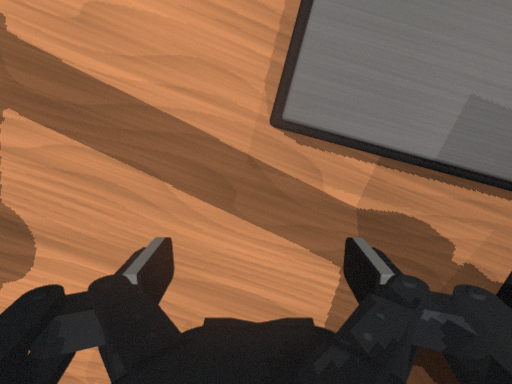

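Top view: stage at (205,196), its edge towards the top of the picture (world +x) and the knob on the left. What could be taken for the carrier: yellow (341,168), pink (301,184), purple (389,164), green (311,226), blue (374,226). I choose the yellow one at (341,168) and check it in a crop.

```bash
cat > h.py <<'E'
import numpy as np, cv2
from rig import env, optics
def ray(P,u,v):
    d=P['rotation']@np.array([(u-P['cx'])/P['fx'],(v-P['cy'])/P['fy'],1]); return P['xyz'],d
def at(P,u,v,z):
    o,d=ray(P,u,v); return o+d*(z-o[2])/d[2]
def proj(P,X):
    c=P['rotation'].T@(np.array(X)-P['xyz']); return np.array([P['fx']*c[0]/c[2]+P['cx'],P['fy']*c[1]/c[2]+P['cy']])
def crop(im,x0,y0,x1,y1,k,name):
    c=cv2.resize(im[y0:y1,x0:x1],None,fx=k,fy=k,interpolation=cv2.INTER_CUBIC); cv2.imwrite('pics/'+name,c)
E
python3 - <<'E'
from h import *
t=cv2.imread('pics/top0.png')
a=cv2.resize(t[140:245,155:255],None,fx=6,fy=6,interpolation=2)[:600]
cv2.imwrite('pics/c_stage.png',a)
crop(t,285,130,405,215,6,'c_car.png')
E
```

```text
(no output)
```

View pics/c_stage.png

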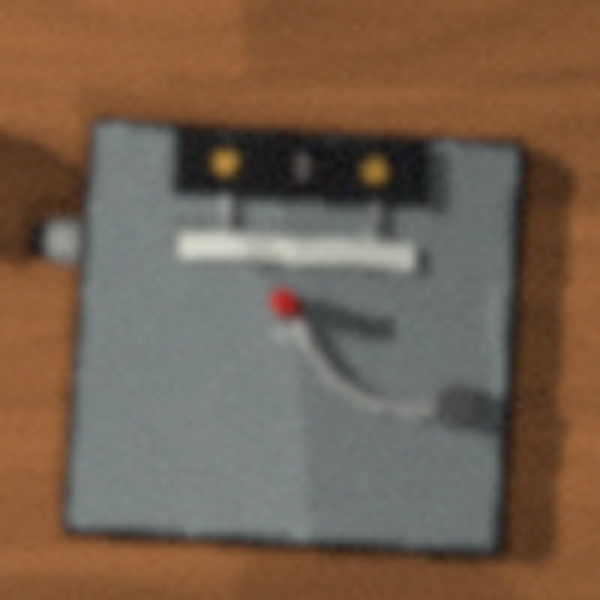

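View pics/c_car.png

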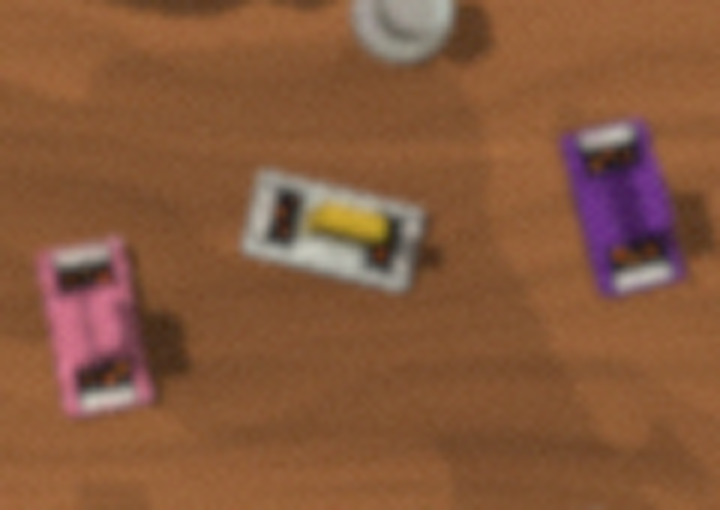

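Run:
```python
from h import *
P=optics.camera_params('top')
o=lambda x,y,z,ox=155,oy=140:at(P,ox+x/6-.4,oy+y/6-.4,z)
c={k:o(*k_,.03)for k,k_ in dict(TL=(97,122),TR=(522,145),BR=(498,548),BL=(68,530)).items()}
for k,v in c.items():print(k,v.round(4))
ctr=sum(c.values())/4;print('ctr',ctr.round(4))
print('sides',[np.linalg.norm(c[a]-c[b]).round(4) for a,b in ['TL TR'.split(),'TR BR'.split(),'BR BL'.split(),'BL TL'.split()]])
for a,b in [('TR','TL'),('BR','BL')]:
  d=c[a[:]]-c[b]; print('yaw',np.degrees(np.arctan2(d[0],-d[1])))   # -y dir
for a,b in [('TL','BL'),('TR','BR')]:
  d=c[a]-c[b]; print('yaw x',np.degrees(np.arctan2(d[1],d[0])))
print('post',o(284,300,.076))
print('bar face ends',o(178,262,.035),o(416,271,.035),'top edge',o(178,258,.04),o(416,267,.04))
q=lambda x,y,z:o(x,y,z,285,130)
cc=[q(*k,.008) for k in [(262,170),(426,210),(405,293),(242,250)]]
for v in cc:print(v.round(4))
print('car',(sum(cc)/4).round(4)); d=cc[0]-cc[1];e=cc[3]-cc[2];print(np.linalg.norm(d),np.linalg.norm(cc[0]-cc[3]),[np.degrees(np.arctan2(-v[0],v[1])) for v in(d,e)])
print('handle top',q(349,222,.044))
```

```text
TL [0.6454 0.2421 0.03  ]
TR [0.6333 0.0406 0.03  ]
BR [0.4433 0.0525 0.03  ]
BL [0.4529 0.2533 0.03  ]
ctr [0.5437 0.1471 0.03  ]
sides [np.float64(0.2018), np.float64(0.1903), np.float64(0.2011), np.float64(0.1928)]
yaw -3.435774663077815
yaw -2.7234750299598773
yaw x -3.341310545385459
yaw x -3.576708882945051
post [0.55625111 0.1467459  0.076     ]
bar face ends [0.57792528 0.20216439 0.035     ] [0.57305827 0.0904501  0.035     ] top edge [0.57928872 0.20125622 0.04      ] [0.57444485 0.09007396 0.04      ]
[ 0.6525 -0.2111  0.008 ]
[ 0.6325 -0.2902  0.008 ]
[ 0.5921 -0.2789  0.008 ]
[ 0.6134 -0.2006  0.008 ]
car [ 0.6226 -0.2452  0.008 ]
0.08156881882910508 0.04045272731894082 [np.float64(-14.201006246037185), np.float64(-15.251595659137442)]
handle top [ 0.62152542 -0.24355132  0.044     ]
```

```bash
cat >> h.py <<'E'
C=np.array([.5437,.1471]); YAW=np.radians(-3.3)
def S(x,y): # stage mm -> world
    c,s=np.cos(YAW),np.sin(YAW); return C+np.array([[c,-s],[s,c]])@np.array([x,y])/1000
def W2S(p):
    c,s=np.cos(YAW),np.sin(YAW); return (np.array([[c,s],[-s,c]])@(np.array(p)[:2]-C))*1000
def go(target,zang=None):
    s=env.observe();R=s['tool_rot'];d=np.array(target)-s['position']
    print('d tool units',(R.T@d/.03).round(2), 'jaw ang',np.degrees(np.arctan2(R[1,2],R[0,2])).round(2), 'turn units', None if zang is None else round(-(zang-np.degrees(np.arctan2(R[1,2],R[0,2])))/5,2))
E
python3 -m inch '[[1,[0,0,0],-1],[1,[0,0,0],-1],[1,[0,0,0],-1],[1,[0,0,0],-1],[1,[0,0,0],-1],[1,[0,0,0],-1],[1,[0,0,0],-1],[1,[0,0,0],-1]]' 30
python3 -m inch '[[1,[0,0,0],-1],[1,[0,0,0],-1],[1,[0,0,0],-1],[1,[0,0,0],-1],[1,[0,0,0],-1],[1,[0,0,0],-0.25],[1,[0,0,0],0],[1,[0,0,0],0]]'
python3 - <<'E'
from h import *
p=S(45,4);print(p);go([p[0],p[1],.40],-3.3)
E
```

```text
time_s: 0.82
position: [0.1916, -0.5155, 0.4045]
tool_rot: [[-0.0, 0.49, 0.872], [0.001, 0.872, -0.49], [-1.0, 0.001, -0.0]]
ft_force: [-0.2, 0.5, -0.5]
grip_width: 0.0002
time_s: 1.48
position: [0.1916, -0.5155, 0.4046]
tool_rot: [[-0.0, 0.061, 0.998], [0.0, 0.998, -0.061], [-1.0, 0.0, -0.0]]
ft_force: [-0.1, 0.4, 0.3]
grip_width: -0.0003
[0.58885564 0.14850299]
d tool units [ 0.16 22.9  11.87] jaw ang -3.5 turn units -0.04
```

```bash
python3 -m inch '[[1,[0,0.95,0.5],0],[1,[0,0.95,0.5],0],[1,[0,0.95,0.5],0],[1,[0,0.95,0.5],0],[1,[0,0.95,0.5],0],[1,[0,0.95,0.5],0],[1,[0,0.95,0.5],0],[1,[0,0.95,0.5],0]]' >/dev/null
python3 -m inch '[[1,[0,0.95,0.5],0],[1,[0,0.95,0.5],0],[1,[0,0.95,0.5],0],[1,[0,0.95,0.5],0],[1,[0,0.95,0.5],0],[1,[0,0.95,0.5],0],[1,[0,0.95,0.5],0],[1,[0,0.95,0.5],0]]' >/dev/null
python3 -m inch '[[1,[0,0.95,0.5],0],[1,[0,0.95,0.5],0],[1,[0,0.95,0.5],0],[1,[0,0.95,0.5],0],[1,[0,0.95,0.5],0],[1,[0,0.95,0.4],0],[1,[0,0,0],0],[1,[0,0,0],0]]'
python3 - <<'E'
from h import *
p=S(45,4);print(p);go([p[0],p[1],.40],-3.3)
print(optics.camera_params('wrist'))
cv2.imwrite('pics/w1.png',optics.get_image('wrist')[:,:,::-1])
E
```

```text
time_s: 3.48
position: [0.5551, 0.0923, 0.4042]
tool_rot: [[-0.001, 0.058, 0.998], [-0.0, 0.998, -0.058], [-1.0, -0.0, -0.001]]
ft_force: [0.2, 0.3, 0.6]
grip_width: -0.0002
[0.58885564 0.14850299]
d tool units [0.14 1.93 1.02] jaw ang -3.32 turn units -0.0
{'fx': 284.2915587629302, 'fy': 284.2915587629302, 'cx': 258.256908506688, 'cy': 194.735277592325, 'xyz': array([0.56001728, 0.15754929, 0.37189318]), 'rotation': array([[ 9.98336082e-01, -5.54982410e-02, -1.56528951e-02],
       [-5.76588379e-02, -9.64189374e-01, -2.58871221e-01],
       [-7.25457691e-04,  2.59343008e-01, -9.65785006e-01]])}
```

View pics/w1.png

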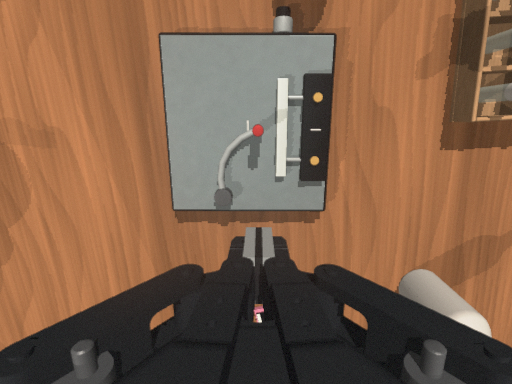

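Wrist view: stage corners (161,34), (335,34), (325,211) and (173,211), post top (258,131), left edge of bar top 277, fence block 303–331.

Run:
```python
from h import *
P=optics.camera_params('wrist')
c=[at(P,u,v,.03) for u,v in [(161,34),(335,34),(325,211),(173,211)]]
for v in c: print(v.round(4),W2S(v).round(1))
print('ctr',sum(c)/4)
for n,u,v,z in [('post',258,131,.076),('bar top',276.5,79,.04),('bar bot',276.5,176,.04),('pivot',223,196,.04),('fence',303,73,.04),('fence',300.5,181,.04),('fence',331,73,.04)]:
  print(n,W2S(at(P,u,v,z)).round(1))
crop(cv2.imread('pics/w1.png'),200,60,340,190,4,'w1c.png')
```

```text
[0.4597 0.2508 0.03  ] [-89.8  98.6]
[0.6476 0.2397 0.03  ] [98.4 98.4]
[0.6372 0.0386 0.03  ] [  99.6 -102.9]
[0.4452 0.0499 0.03  ] [ -92.8 -102.7]
ctr [0.54740603 0.14473463 0.03      ]
post [15. -2.]
bar top [35.2 51.8]
bar bot [ 36.9 -55.8]
pivot [-27.5 -80.4]
fence [63.9 57.8]
fence [ 65.6 -61.9]
fence [94.2 57.8]
```

View pics/w1c.png

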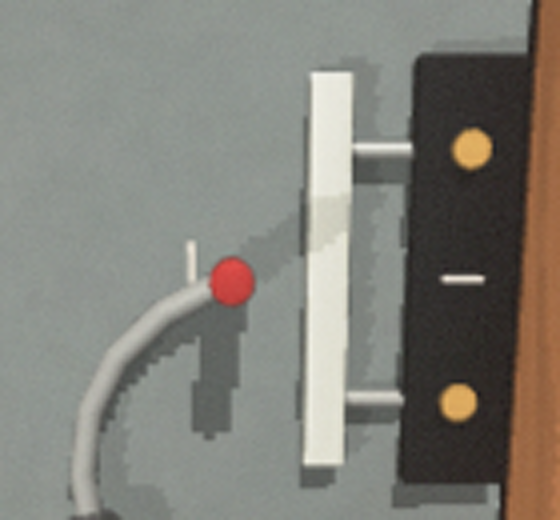

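```bash
sed -i 's/^C=.*/C=np.array([.5455,.1455]); YAW=np.radians(-2.8)/' h.py
python3 - <<'E'
from h import *
p=S(41,4);print(p);go([p[0],p[1],.223],-2.8)
E
```

```text
[0.58664645 0.14749238]
d tool units [6.05 1.93 0.95] jaw ang -3.38 turn units -0.12
```

```bash
python3 -m inch '[[1,[0,0.65,0.3],-0.1],[1,[0,0.65,0.3],0],[1,[0.5,0.63,0.35],0],[1,[0.5,0,0],0],[1,[0.5,0,0],0],[1,[0.5,0,0],0],[1,[0.5,0,0],0],[1,[0.5,0,0],0]]'
python3 -m inch '[[1,[0.5,0,0],0],[1,[0.5,0,0],0],[1,[0.5,0,0],0],[1,[0.5,0,0],0],[1,[0.5,0,0],0],[1,[0.5,0,0],0],[1,[0,0,0],0],[1,[0,0,0],0]]'
python3 - <<'E'
from h import *
p=S(41,4);go([p[0],p[1],.223],-2.8)
im=optics.get_image('side')[:,:,::-1]
crop(im,160,170,310,300,4,'s2.png')
cv2.imwrite('pics/w2.png',optics.get_image('wrist')[:,:,::-1])
E
```

```text
time_s: 4.2
position: [0.5861, 0.1462, 0.3143]
tool_rot: [[0.0, 0.053, 0.999], [-0.0, 0.999, -0.053], [-1.0, -0.0, 0.0]]
ft_force: [0.2, -0.5, 0.1]
grip_width: 0.0004
time_s: 4.87
position: [0.5863, 0.1465, 0.2248]
tool_rot: [[-0.001, 0.052, 0.999], [-0.0, 0.999, -0.052], [-1.0, -0.0, -0.001]]
ft_force: [-0.0, 0.1, 0.4]
grip_width: 0.0002
d tool units [0.06 0.03 0.01] jaw ang -2.97 turn units -0.03
```

View pics/s2.png

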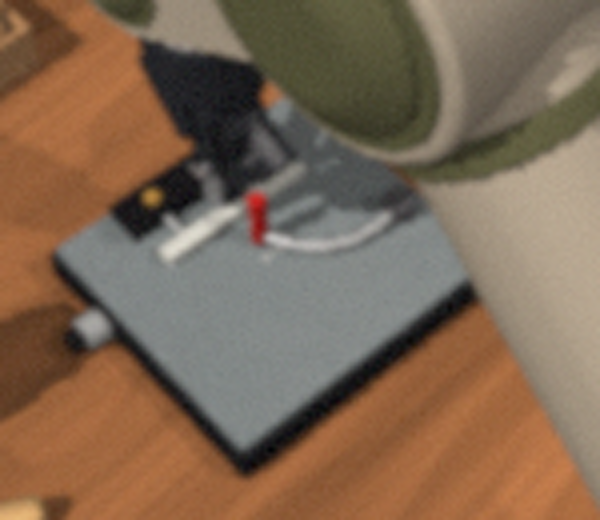

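View pics/w2.png

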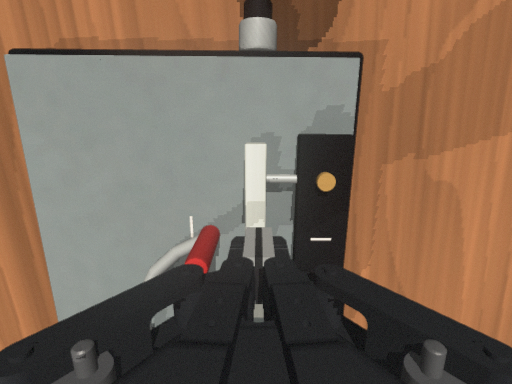

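```bash
python3 -m inch '[[1,[0,0,-0.25],0],[1,[0,0,-0.25],0],[1,[0,0,-0.25],0],[1,[0,0,-0.25],0],[1,[0,0,-0.25],0],[1,[0,0,-0.25],0],[1,[0,0,-0.25],0],[1,[0,0,-0.25],0]]'
python3 - <<'E'
from h import *
s=env.observe();print(W2S(s['position']))
cv2.imwrite('pics/w3.png',optics.get_image('wrist')[:,:,::-1])
E
```

```text
time_s: 5.63
position: [0.5261, 0.1509, 0.226]
tool_rot: [[0.005, 0.05, 0.999], [0.001, 0.999, -0.05], [-1.0, 0.001, 0.005]]
ft_force: [4.2, 2.2, 0.9]
grip_width: -0.0005
[-19.59320221   4.44763156]
```

View pics/w3.png

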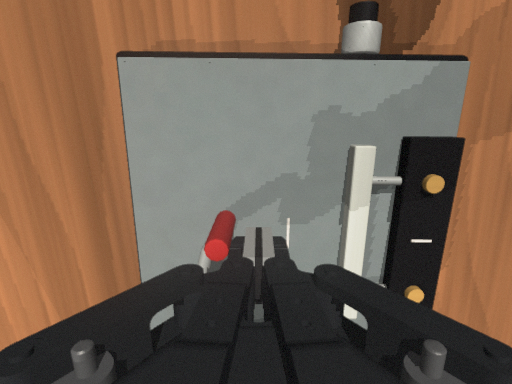

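```bash
python3 -m inch '[[1,[0,0,-0.2],0],[1,[0,0,-0.2],0],[1,[0,0,-0.15],0],[1,[0,0,-0.1],0],[1,[0,0,0],0],[1,[0,0,0],0],[1,[0,0,0],0],[1,[0,0,0],0]]'
python3 - <<'E'
from h import *
s=env.observe();print(W2S(s['position']))
cv2.imwrite('pics/w4.png',optics.get_image('wrist')[:,:,::-1])
E
```

```text
time_s: 6.35
position: [0.5071, 0.1514, 0.2247]
tool_rot: [[-0.0, 0.05, 0.999], [0.0, 0.999, -0.05], [-1.0, 0.0, -0.0]]
ft_force: [0.2, -0.3, -0.4]
grip_width: -0.0002
[-38.64696764   4.06483999]
```

View pics/w4.png

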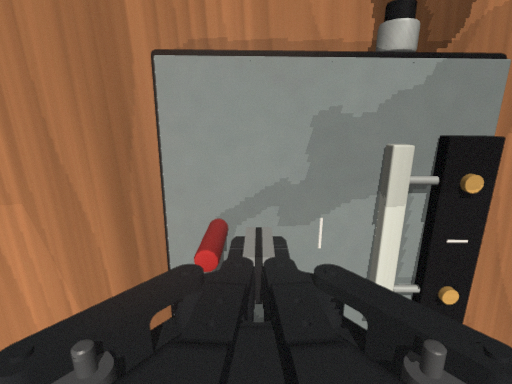

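Force is zero and there's a gap: the arm has gone past centre to its stop. Rise and go to the carrier.

```bash
python3 -m inch '[[1,[0,0,0.3],0],[1,[-0.5,0,0],0],[1,[-1,0,0],0],[1,[-1,0,0],0],[1,[-1,0,0],0],[1,[-1,0,0],1],[1,[-0.5,0,0],1],[1,[0,0,0],0.2]]'
python3 - <<'E'
from h import *
go([.622,-.3,.38],-14.6)
E
```

```text
time_s: 7.07
position: [0.5166, 0.151, 0.3785]
tool_rot: [[0.007, 0.244, 0.97], [0.0, 0.97, -0.244], [-1.0, 0.002, 0.007]]
ft_force: [0.7, 0.2, 0.3]
grip_width: 0.0001
d tool units [ -0.03 -13.73   7.07] jaw ang -14.1 turn units 0.1
```

```bash
python3 -m inch '[[0.4,[0,-0.85,0.45],0.1],[0.4,[0,-0.85,0.45],0],[0.4,[0,-0.85,0.45],0],[0.4,[0,-0.85,0.45],0],[0.4,[0,-0.85,0.45],0],[0.4,[0,-0.85,0.45],0],[0.4,[0,-0.85,0.45],0],[0.4,[0,-0.85,0.45],0]]'
python3 -m inch '[[0.4,[0,-0.85,0.45],0],[0.4,[0,-0.85,0.45],0],[0.4,[0,-0.85,0.45],0],[0.4,[0,-0.85,0.45],0],[0.4,[0,-0.85,0.45],0],[0.4,[0,-0.85,0.45],0],[0.4,[0,-0.85,0.45],0],[0.4,[0,-0.85,0.45],0]]'
python3 -m inch '[[0.4,[0,0,0],0],[0.4,[0,0,0],0],[0.4,[0,0,0],0],[0.4,[0,0,0],0],[0.4,[0,0,0],0],[0.4,[0,0,0],0],[0.4,[0,0,0],0],[0.4,[0,0,0],0]]'
python3 - <<'E'
from h import *
go([.622,-.2445,.38],-14.6)
cv2.imwrite('pics/w5.png',optics.get_image('wrist')[:,:,::-1])
E
```

```text
time_s: 7.73
position: [0.5707, -0.0751, 0.3736]
tool_rot: [[-0.001, 0.247, 0.969], [0.001, 0.969, -0.247], [-1.0, 0.0, -0.002]]
ft_force: [0.5, -0.8, -0.0]
grip_width: 0.0255
time_s: 8.4
position: [0.6246, -0.2996, 0.3733]
tool_rot: [[-0.001, 0.247, 0.969], [0.001, 0.969, -0.247], [-1.0, 0.001, -0.002]]
ft_force: [0.6, 0.6, 0.7]
grip_width: 0.0256
time_s: 9.07
position: [0.6242, -0.2974, 0.3749]
tool_rot: [[0.0, 0.248, 0.969], [-0.0, 0.969, -0.248], [-1.0, -0.0, 0.0]]
ft_force: [0.3, -0.2, -0.7]
grip_width: 0.026
d tool units [-0.17  1.69 -0.51] jaw ang -14.33 turn units 0.05
```

View pics/w5.png

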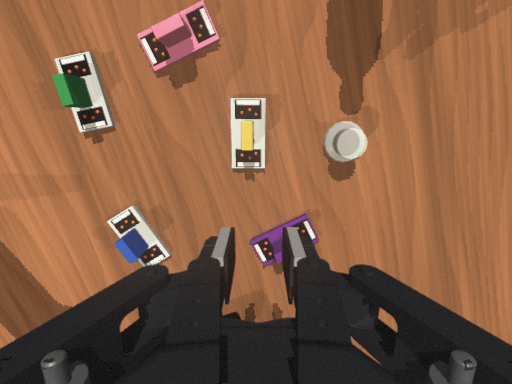

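Wrist view: yellow plate corners (231,98), (265,98), (266,171) and (231,171), handle top about (247,136), nearly square to the jaws. The purple one is at (285,241), the stopper at (345,142).

Run:
```python
from h import *
P=optics.camera_params('wrist')
c=[at(P,u,v,.008) for u,v in [(231,98),(265.5,98),(266,171.5),(231,171.5)]]
m=sum(c)/4; print([x.round(4) for x in c],m)
print('len',np.linalg.norm(c[0]-c[3]),np.linalg.norm(c[0]-c[1]))
d=(c[0]+c[1]-c[2]-c[3]);print('yaw',np.degrees(np.arctan2(-d[0],d[1])))
im=cv2.imread('pics/w5.png');h=cv2.cvtColor(im,cv2.COLOR_BGR2HSV)
mk=cv2.inRange(h,(20,120,120),(35,255,255));mk[200:]=0
n,l,st,ce=cv2.connectedComponentsWithStats(mk);i=1+np.argmax(st[1:,4]);print(st[i])
x,y,w,hh,_=st[i]
print('handle ctr', at(P,x+w/2,y+hh*.45,.044))
print('stopper',at(P,345,150,.0))
go([m[0],m[1],.2],np.degrees(np.arctan2(-d[0],d[1])))
crop(im,200,80,370,190,4,'w5c.png')
```

```text
[array([ 0.6176, -0.2053,  0.008 ]), array([ 0.6549, -0.2148,  0.008 ]), array([ 0.6355, -0.2957,  0.008 ]), array([ 0.595 , -0.2854,  0.008 ])] [ 0.62576785 -0.25029694  0.008     ]
len 0.08316091235757758 0.03851542669934384
yaw -14.647550793112122
[241 121  12  30 336]
handle ctr [ 0.62647143 -0.24678733  0.044     ]
stopper [ 0.73322334 -0.29525096  0.        ]
d tool units [ 5.83  1.54 -0.34] jaw ang -14.34 turn units 0.06
```

View pics/w5c.png

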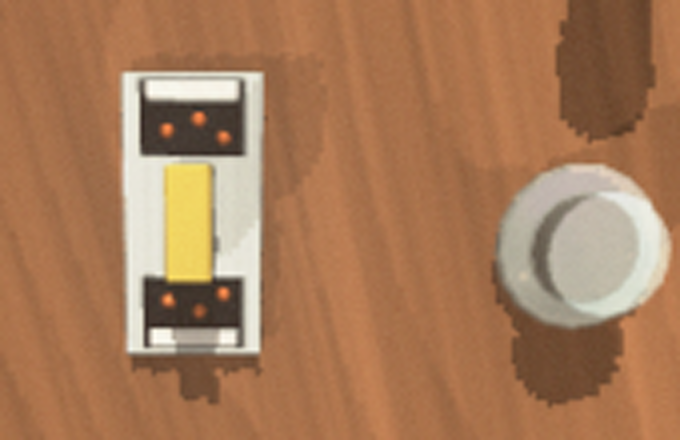

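```bash
python3 -m inch '[[0.4,[0.5,0.8,-0.15],0.06],[0.4,[0.6,0.84,-0.2],0],[0.4,[0.8,0,0],0],[0.4,[0.8,0,0],0],[0.4,[0.8,0,0],0],[0.4,[0.6,0,0],0],[0.4,[0,0,0],0],[0.4,[0,0,0],0]]'
python3 - <<'E'
from h import *
go([.625,-.2475,.189],-14.6)
cv2.imwrite('pics/w6.png',optics.get_image('wrist')[:,:,::-1])
E
```

```text
time_s: 9.78
position: [0.6264, -0.2475, 0.2515]
tool_rot: [[-0.001, 0.253, 0.967], [0.001, 0.967, -0.253], [-1.0, 0.0, -0.001]]
ft_force: [0.4, -0.5, 0.6]
grip_width: 0.0257
d tool units [ 2.08 -0.01 -0.04] jaw ang -14.66 turn units -0.01
```

View pics/w6.png

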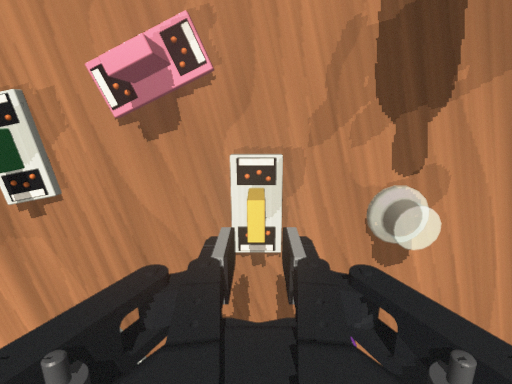

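```bash
python3 -m inch '[[0.4,[0.5,0,0],0],[0.4,[0.5,0,0],0],[0.4,[0.5,0,0],0],[0.4,[0.4,0,0],0],[0.4,[0.15,0,0],0],[0.4,[0,0,0],0],[0.4,[0,0,0],0],[0.4,[0,0,0],0]]'
python3 - <<'E'
from h import *
go([.625,-.2475,.189],-14.6)
cv2.imwrite('pics/w7.png',optics.get_image('wrist')[:,:,::-1])
E
```

```text
time_s: 10.5
position: [0.6266, -0.2476, 0.1915]
tool_rot: [[0.002, 0.253, 0.967], [-0.001, 0.967, -0.253], [-1.0, -0.001, 0.002]]
ft_force: [0.2, -0.2, -1.0]
grip_width: 0.0259
d tool units [ 0.08 -0.01 -0.05] jaw ang -14.66 turn units -0.01
```

View pics/w7.png

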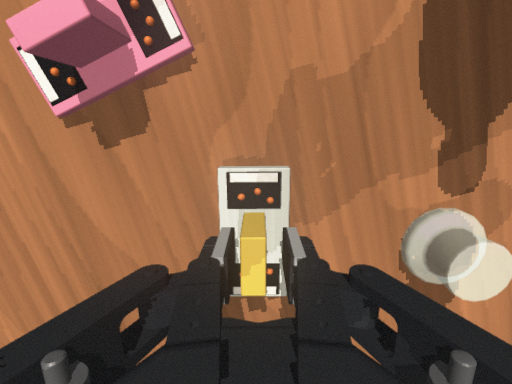

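Run:
```python
from h import *
P=optics.camera_params('wrist');s=env.observe();R=s['tool_rot'];p=s['position']
for dy in(-15,0,15):
  X=p+R[:,1]*dy/1000; X[2]=.044; print(dy,proj(P,X).round(1))
for dy in(-40,40):
  X=p+R[:,1]*dy/1000; X[2]=.008; print(dy,proj(P,X).round(1))
```

```text
-15 [255.2 298.1]
0 [255.1 269. ]
15 [255.  238.2]
-40 [255.8 297.7]
40 [255.5 167.7]
```

Projection of a centred carrier matches the picture (rows 167–297, column 255). Grip.

```bash
python3 -m inch '[[0.8,[0.05,0,0],0],[1,[0,0,0],0],[1,[0,0,0],0],[1,[0,0,0],0],[1,[0,0,0],0],[1,[0,0,0],0],[1,[0,0,0],0],[1,[0,0,0],0]]' 40
python3 -m inch '[[1,[-0.2,0,0],0],[1,[-0.4,0,0],0],[1,[-0.6,0,0],0],[1,[-0.8,0,0],0],[1,[-0.8,0,0],0],[1,[-0.8,0,0],0],[1,[-0.8,0,0],0],[1,[0,0,0],0]]'
python3 - <<'E'
from h import *
cv2.imwrite('pics/w8.png',optics.get_image('wrist')[:,:,::-1])
p=S(-5,-30);go([p[0],p[1],.33],-2.8)
E
```

```text
time_s: 11.22
position: [0.6265, -0.2476, 0.1895]
tool_rot: [[0.001, 0.253, 0.967], [-0.001, 0.967, -0.253], [-1.0, -0.0, 0.001]]
ft_force: [-0.2, 1.0, 5.6]
grip_width: 0.0115
time_s: 11.88
position: [0.6265, -0.2475, 0.327]
tool_rot: [[0.008, 0.253, 0.967], [-0.005, 0.967, -0.253], [-1.0, -0.003, 0.009]]
ft_force: [0.2, -1.0, -0.6]
grip_width: 0.0115
d tool units [-0.25 10.97 -5.88] jaw ang -14.66 turn units -2.37
```

View pics/w8.png

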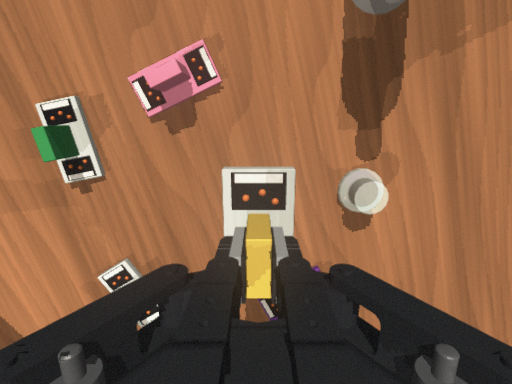

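```bash
python3 -m inch '[[1,[0,0,0],-0.6],[1,[0,0,0],-0.6],[1,[0,0,0],-0.6],[1,[0,0,0],-0.57],[1,[0,0,0],0],[1,[0,0,0],0],[1,[0,0,0],0],[1,[0,0,0],0]]'
python3 - <<'E'
from h import *
p=S(2,0);go([p[0],p[1],.33],-2.8)
E
```

```text
time_s: 12.6
position: [0.6263, -0.2475, 0.3204]
tool_rot: [[-0.001, 0.05, 0.999], [0.0, 0.999, -0.05], [-1.0, 0.0, -0.001]]
ft_force: [0.1, 0.6, -0.7]
grip_width: 0.0111
d tool units [-0.32 12.95 -3.28] jaw ang -2.87 turn units -0.01
```

```bash
python3 -m inch '[[1,[0,0.3,-0.1],0],[1,[0,0.6,-0.2],0],[1,[0,0.8,-0.2],0],[1,[0,0.8,-0.2],0],[1,[0,0.8,-0.2],0],[1,[0,0.8,-0.2],0],[1,[0,0.8,-0.2],0],[1,[0,0.8,-0.2],0]]' >/dev/null
python3 -m inch '[[1,[0,0.8,-0.2],0],[1,[0,0.8,-0.2],0],[1,[0,0.8,-0.2],0],[1,[0,0.8,-0.2],0],[1,[0,0.8,-0.2],0],[1,[0,0.8,-0.2],0],[1,[0,0.8,-0.2],0],[1,[0,0.8,-0.2],0]]' >/dev/null
python3 -m inch '[[1,[0,0.6,-0.2],0],[1,[0,0.25,-0.1],0],[1,[0,0,0],0],[1,[0,0,0],0],[1,[0,0,0],0],[1,[0,0,0],0],[1,[0,0,0],0],[1,[0,0,0],0]]'
python3 - <<'E'
from h import *
cv2.imwrite('pics/w9.png',optics.get_image('wrist')[:,:,::-1])
p=S(2,0);go([p[0],p[1],.26],-2.8)
E
```

```text
time_s: 14.6
position: [0.5438, 0.1449, 0.3207]
tool_rot: [[-0.0, 0.05, 0.999], [-0.0, 0.999, -0.05], [-1.0, -0.0, -0.0]]
ft_force: [0.4, 0.6, -0.6]
grip_width: 0.0112
d tool units [2.02 0.02 0.12] jaw ang -2.86 turn units -0.01
```

View pics/w9.png

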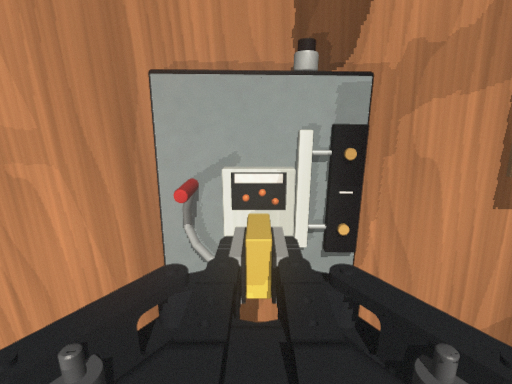

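Run:
```python
from h import *
P=optics.camera_params('wrist');s=env.observe();print('tcp',W2S(s['position']))
crop(cv2.imread('pics/w9.png'),220,110,380,260,4,'w9c.png')
pts=dict(barT=(300,131,.04),barB=(295.5,245,.04),fT=(333,124,.04),fB=(324.5,250,.04),f2T=(367,124,.04),f2B=(355,252,.04),BL=(151,71,.03),BR=(372,73,.03),post=(183,196,.076))
for k,(u,v,z) in pts.items(): w=at(P,u,v,z);print(k,w.round(4),W2S(w).round(1))
```

```text
tcp [-1.74211512 -0.52870242]
barT [0.5832 0.1982 0.04  ] [35.1 54.5]
barB [0.5777 0.0926 0.04  ] [ 34.8 -51.2]
fT [0.6112 0.2026 0.04  ] [62.9 60.2]
fB [0.6053 0.0861 0.04  ] [ 62.6 -56.4]
f2T [0.64   0.2012 0.04  ] [91.7 60.2]
f2B [0.6344 0.0825 0.04  ] [ 91.9 -58.6]
BL [0.4598 0.2533 0.03  ] [-90.8 103.5]
BR [0.6459 0.2425 0.03  ] [ 95.5 101.8]
post [0.4871 0.1553 0.076 ] [-58.8   6.9]
```

View pics/w9c.png

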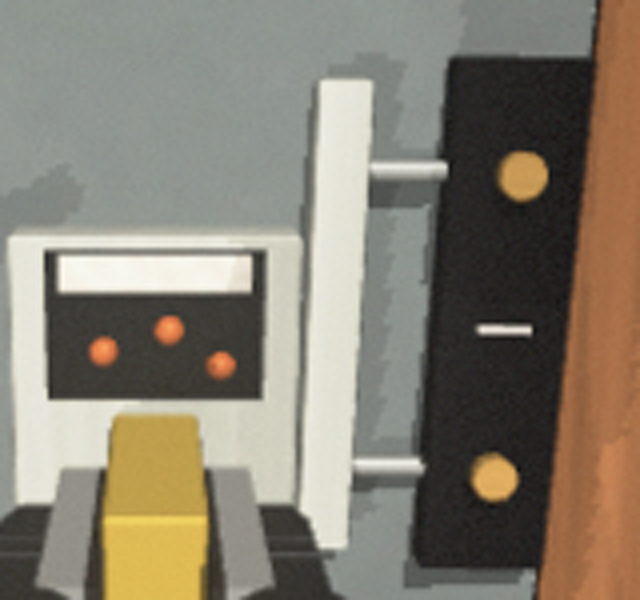

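```bash
python3 -m inch '[[1,[0.5,0,0.1],0],[1,[0.5,0.02,0],0],[1,[0.5,0,0],0],[1,[0.5,0,0],0],[1,[0.5,0,0],0],[1,[0.3,0,0],0],[1,[0.2,0,0],0],[1,[0,0,0],0]]'
python3 -m inch '[[1,[0.1,0,0],0],[1,[0.1,0,0],0],[1,[0.05,0,0],0],[1,[0.03,0,0],0],[1,[0,0,0],0],[1,[0,0,0],0],[1,[0,0,0],0],[1,[0,0,0],0]]'
python3 - <<'E'
from h import *
p=S(2,0);go([p[0],p[1],.2195],-2.8)
E
```

```text
time_s: 15.32
position: [0.5466, 0.1459, 0.2298]
tool_rot: [[-0.002, 0.049, 0.999], [-0.0, 0.999, -0.049], [-1.0, -0.0, -0.002]]
ft_force: [-0.0, -0.6, -0.7]
grip_width: 0.0116
time_s: 15.98
position: [0.5466, 0.146, 0.2225]
tool_rot: [[0.0, 0.049, 0.999], [0.0, 0.999, -0.049], [-1.0, 0.0, 0.0]]
ft_force: [1.0, 0.4, -0.7]
grip_width: 0.0114
d tool units [ 0.1  -0.02  0.03] jaw ang -2.81 turn units -0.0
```

```bash
python3 -m inch '[[1,[0.03,0,0],0],[1,[0,0,0],0],[1,[0.03,0,0],0],[1,[0,0,0],0],[1,[0,0,0],0],[1,[0,0,0],0],[1,[0,0,0],0],[1,[0,0,0],0]]'
python3 - <<'E'
from h import *
p=S(2,0);go([p[0],p[1],.2195],-2.8)
cv2.imwrite('pics/w10.png',optics.get_image('wrist')[:,:,::-1])
E
```

```text
time_s: 16.65
position: [0.5466, 0.146, 0.2206]
tool_rot: [[0.0, 0.049, 0.999], [0.0, 0.999, -0.049], [-1.0, 0.0, 0.0]]
ft_force: [-0.4, -0.0, -1.7]
grip_width: 0.0112
d tool units [ 0.04 -0.02  0.03] jaw ang -2.81 turn units -0.0
```

View pics/w10.png

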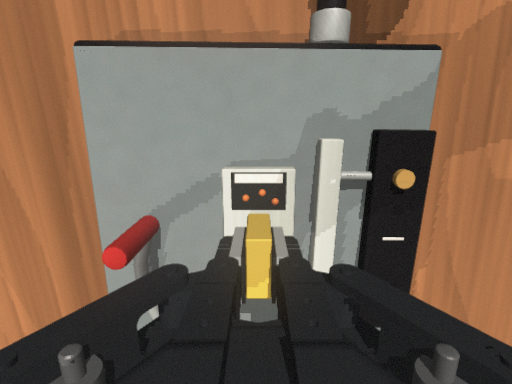

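```bash
python3 -m inch '[[1,[0.03,0,0],0],[1,[0,0,0],0],[1,[0,0,0],0],[1,[0,0,0],0],[1,[0,0,0],0],[1,[0,0,0],0],[1,[0,0,0],0],[1,[0,0,0],0]]' | egrep 'pos|ft'
python3 -m inch '[[1,[0.02,0,0],0],[1,[0,0,0],0],[1,[0,0,0],0],[1,[0,0,0],0],[1,[0,0,0],0],[1,[0,0,0],0],[1,[0,0,0],0],[1,[0,0,0],0]]' | egrep 'pos|ft'
```

```text
position: [0.5466, 0.146, 0.2196]
ft_force: [-0.5, 0.3, -0.7]
position: [0.5466, 0.146, 0.2195]
ft_force: [-2.0, -0.8, 6.1]
```

```bash
python3 -m inch '[[1,[-0.012,0,0],0],[1,[0,0,0.06],0],[1,[0,0,0.06],0],[1,[0,0,0.06],0],[1,[0,0,0.06],0],[1,[0,0,0.04],0],[1,[0,0,0],0],[1,[0,0,0],0]]' | egrep 'pos|ft'
python3 - <<'E'
from h import *
s=env.observe();print(W2S(s['position']))
cv2.imwrite('pics/w11.png',optics.get_image('wrist')[:,:,::-1])
E
```

```text
position: [0.5548, 0.1457, 0.2195]
ft_force: [-3.4, 0.6, 5.6]
[9.23174568 0.64456312]
```

View pics/w11.png

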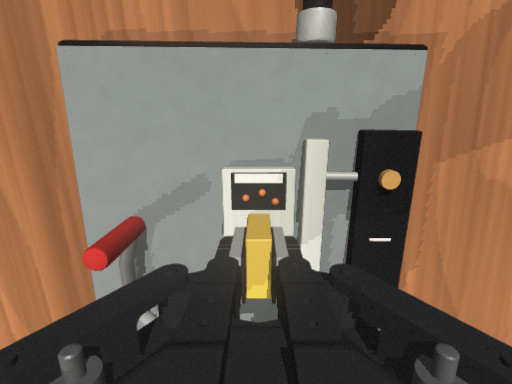

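```bash
python3 -m inch '[[1,[-0.015,0,0],0],[1,[0,0,0.03],0],[1,[0,0,0.03],0],[1,[0,0,0],0],[1,[0,0,0],0],[1,[0,0,0],0],[1,[0,0,0],0],[1,[0,0,0],0]]' | egrep 'pos|ft'
python3 -m inch '[[1,[0,0,0.02],0],[1,[0,0,0],0],[1,[0,0,0],0],[1,[0,0,0.02],0],[1,[0,0,0],0],[1,[0,0,0],0],[1,[0,0,0],0],[1,[0,0,0],0]]' | egrep 'pos|ft'
python3 - <<'E'
from h import *
im=optics.get_image('wrist')[:,:,::-1];crop(im,200,120,360,260,4,'w12.png')
E
```

```text
position: [0.5568, 0.1455, 0.2198]
ft_force: [-0.1, -0.1, -0.2]
position: [0.558, 0.1454, 0.2198]
ft_force: [-0.4, -0.7, -0.2]
```

View pics/w12.png

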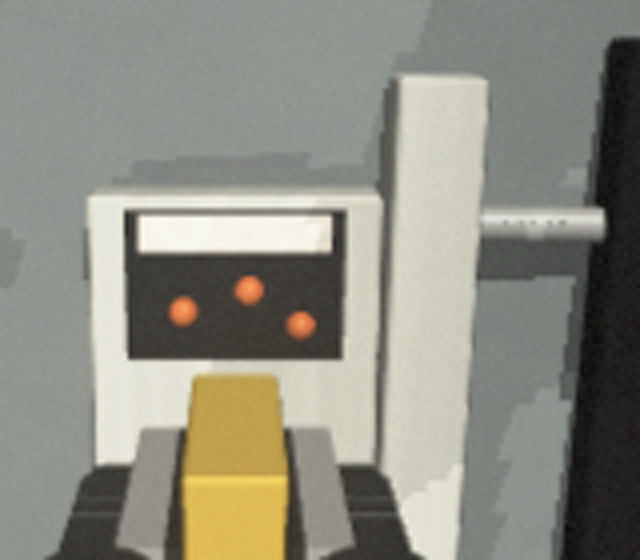

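```bash
python3 -m inch '[[1,[0,0,0.02],0],[1,[0,0,0],0],[1,[0,0,0],0],[1,[0,0,0.02],0],[1,[0,0,0],0],[1,[0,0,0],0],[1,[0,0,0],0],[1,[0,0,0],0]]' | egrep 'pos|ft'
```

```text
position: [0.5587, 0.1455, 0.2197]
ft_force: [-4.4, 1.2, 2.9]
```

```bash
python3 -m inch '[[1,[0,0,0.015],0],[1,[0,0,0],0],[1,[0,0,0],0],[1,[0,0,0],0],[1,[0,0,0],0],[1,[0,0,0],0],[1,[0,0,0],0],[1,[0,0,0],0]]' | egrep 'pos|ft'
```

```text
position: [0.5589, 0.1455, 0.2197]
ft_force: [-5.8, 1.7, 1.7]
```

Run:
```python
from h import *
s=env.observe();print(s['ft_force'],s['wrist_torque'],s['time_s'])
im=optics.get_image('wrist')[:,:,::-1];crop(im,200,120,360,260,4,'w13.png')
```

```text
[-5.7998655  1.6858548  1.7115047] [ 0.05746451  1.15471738 -0.18361446] 21.4667
```

View pics/w13.png

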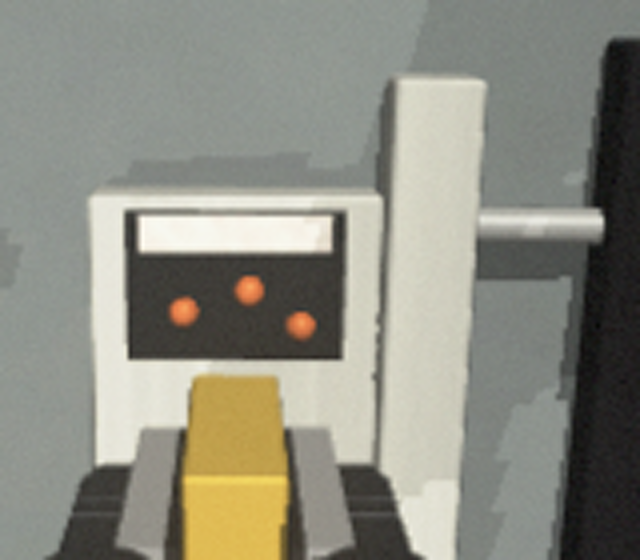

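The torque puts the contact at the carrier's −y corner (lever about −37 mm), so there is a slight wedge. Turn a little to square it.

```bash
python3 -m inch '[[1,[0,0,0],0.03],[1,[0,0,0],0.03],[1,[0,0,0],0.02],[1,[0,0,0],0],[1,[0,0,0],0],[1,[0,0,0],0],[1,[0,0,0],0],[1,[0,0,0],0]]' | egrep 'pos|ft'
python3 - <<'E'
from h import *
s=env.observe();print(s['ft_force'],s['wrist_torque'],s['time_s'])
go(s['position'],-2.8)
E
```

```text
position: [0.559, 0.1456, 0.2197]
ft_force: [-7.0, 1.1, 2.4]
[-6.98982809  1.1219932   2.36434436] [ 0.1696749   1.03462727 -0.17072225] 22.1833
d tool units [0. 0. 0.] jaw ang -3.21 turn units -0.08
```

```bash
python3 -m inch '[[1,[0,0,-0.01],0.03],[1,[0,0,0],0.03],[1,[0,0,0],0.02],[1,[0,0,0],0],[1,[0,0,0],0],[1,[0,0,0],0],[1,[0,0,0],0],[1,[0,0,0],0]]' | egrep 'pos|ft'
python3 - <<'E'
from h import *
s=env.observe();print(s['ft_force'],s['wrist_torque'],s['time_s'])
go(s['position'],-2.8)
im=optics.get_image('wrist')[:,:,::-1];crop(im,200,120,360,260,4,'w14.png')
E
```

```text
position: [0.5589, 0.1456, 0.2197]
ft_force: [-5.9, 2.3, 0.5]
[-5.86397196  2.2980215   0.54556167] [0.2756272  0.89112917 0.06516291] 22.85
d tool units [0. 0. 0.] jaw ang -3.59 turn units -0.16
```

View pics/w14.png

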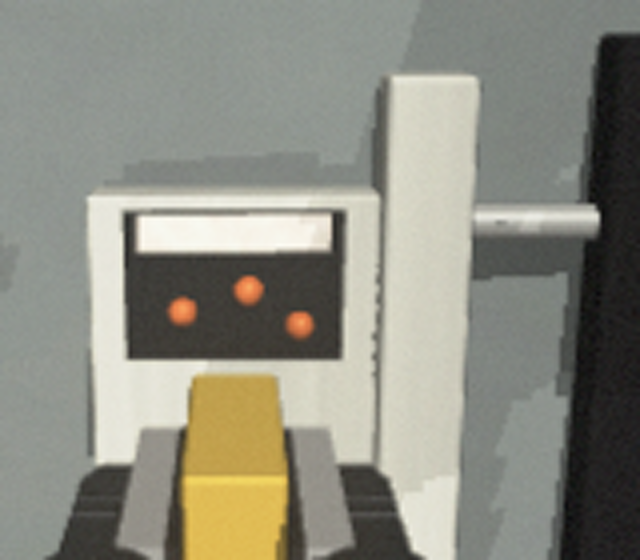

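Lever is now about zero, the faces are flush and the force is 5.9 N. Release, then rise.

```bash
python3 -m inch '[[0.7,[0,0,0],0],[0.5,[0,0,0],0],[0.4,[0,0,0],0],[0.4,[0,0,0],0],[0.4,[0,0,0],0],[0.4,[-0.2,0,0],0],[0.4,[-0.5,0,0],0],[0.4,[-0.5,0,0],0]]' | egrep 'pos|ft|wid'
python3 -m inch '[[0.4,[-0.8,0,0],0],[0.4,[-0.8,0,0],0],[0.4,[-0.8,0,0],0],[0.4,[-0.8,0,0],0],[0.4,[0,-1,0],0],[0.4,[0,-1,0],0],[0.4,[0,0,0],0],[0.4,[0,0,0],0]]' | egrep 'pos|ft|wid'
python3 - <<'E'
from h import *
im=optics.get_image('wrist')[:,:,::-1];crop(im,130,60,430,280,2.6,'w15.png');cv2.imwrite('pics/w15f.png',im)
E
```

```text
position: [0.5594, 0.1453, 0.2563]
ft_force: [0.4, -0.6, 0.0]
grip_width: 0.0256
position: [0.5555, 0.0844, 0.3524]
ft_force: [-0.2, 0.3, 1.2]
grip_width: 0.026
```

View pics/w15.png

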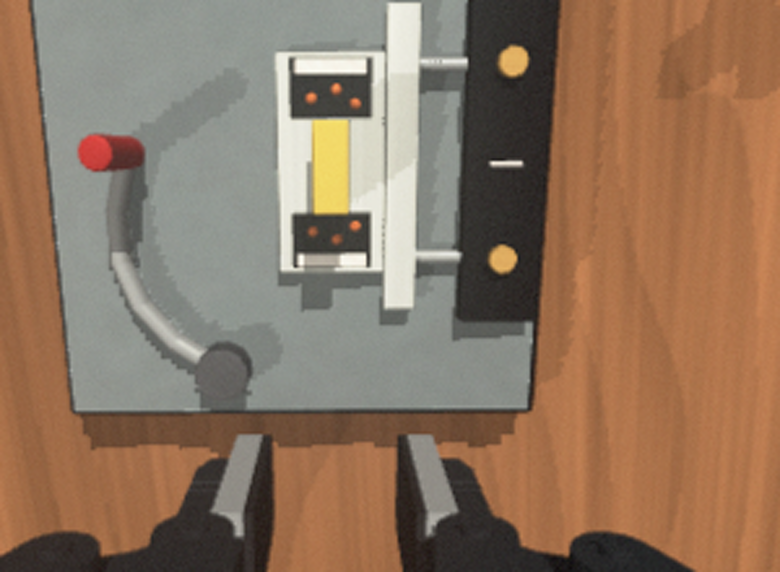

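The picture shows the carrier flush with the bar and centred on the fence mark (its middle at row 162, the mark at 163), with the arm held back. Next: go behind the post, on its −x side.

Run:
```python
from h import *
p=S(-96,6);go([p[0],p[1],.223],-2.8)
```

```text
d tool units [ 4.31  2.13 -3.67] jaw ang -3.67 turn units -0.17
```

```bash
python3 -m inch '[[1,[0,0,-0.7],-0.17],[1,[0,0,-0.7],0],[1,[0,0,-0.7],0],[1,[0,0.5,-0.7],0],[1,[0,0.8,-0.7],0],[1,[0,0.8,-0.17],0],[1,[0,0,0],0],[1,[0,0,0],0]]' | egrep 'pos|ft|wid'
python3 -m inch '[[1,[0.5,0,0],0],[1,[0.7,0,0],0],[1,[0.7,0,0],0],[1,[0.7,0,0],0],[1,[0.7,0,0],0],[1,[0.6,0,0],0],[1,[0.3,0,0],0],[1,[0,0,0],0]]' | egrep 'pos|ft|wid'
python3 - <<'E'
from h import *
p=S(-96,6);go([p[0],p[1],.223],-2.8)
im=optics.get_image('wrist')[:,:,::-1];cv2.imwrite('pics/w16.png',im)
im=optics.get_image('side')[:,:,::-1];crop(im,160,170,310,300,4,'s16.png')
E
```

```text
position: [0.4482, 0.1556, 0.3521]
ft_force: [-0.4, -0.5, 0.3]
grip_width: -0.0
position: [0.4488, 0.1537, 0.2243]
ft_force: [-1.5, -0.2, 1.3]
grip_width: 0.0
d tool units [0.04 0.08 0.03] jaw ang -2.79 turn units 0.0
```

View pics/w16.png

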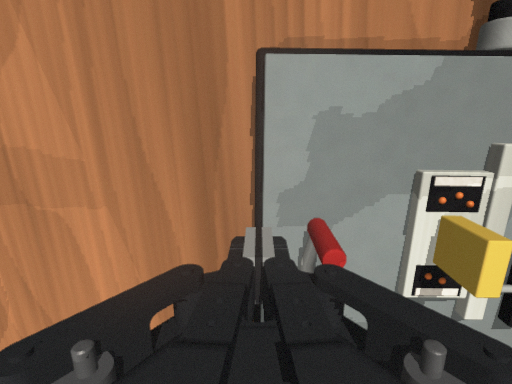

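View pics/s16.png

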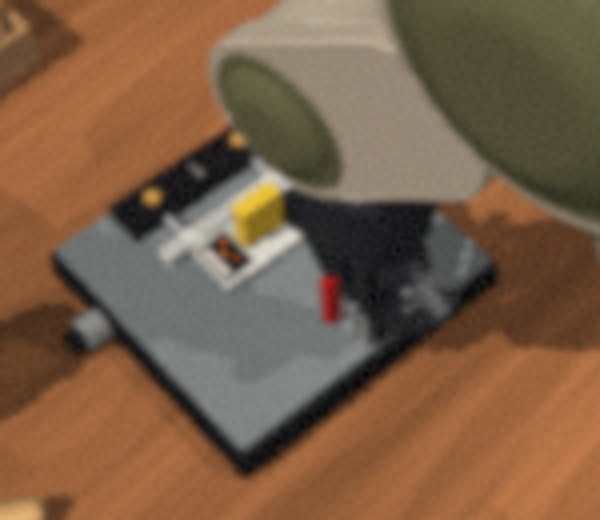

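```bash
python3 -m inch '[[1,[0,0,0.2],0],[1,[0,0,0.2],0],[1,[0,0,0.2],0],[1,[0,0,0.15],0],[1,[0,0,0.15],0],[1,[0,0,0.15],0],[1,[0,0,0.1],0],[1,[0,0,0.1],0]]' | egrep 'pos|ft|wid'
python3 - <<'E'
from h import *
print(W2S(env.observe()['position']))
im=optics.get_image('wrist')[:,:,::-1];cv2.imwrite('pics/w17.png',im)
E
```

```text
position: [0.4866, 0.1522, 0.2261]
ft_force: [-2.0, 1.2, 0.0]
grip_width: -0.0002
[-59.15734994   3.86269171]
```

View pics/w17.png

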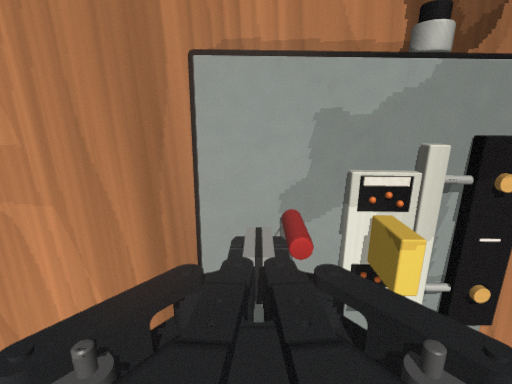

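Almost at the trip point, so I push a little further and stop.

```bash
python3 -m inch '[[1,[0,0,0.1],0],[1,[0,0,0.08],0],[1,[0,0,0],0],[1,[0,0,0],0],[1,[0,0,0],0],[1,[0,0,0],0],[1,[0,0,0],0],[1,[0,0,0],0]]' | egrep 'pos|ft|wid'
python3 - <<'E'
from h import *
print(W2S(env.observe()['position']))
im=optics.get_image('wrist')[:,:,::-1];cv2.imwrite('pics/w18.png',im)
E
```

```text
position: [0.4914, 0.152, 0.2258]
ft_force: [0.3, -0.8, -0.3]
grip_width: 0.0001
[-54.32009258   3.84332739]
```

View pics/w18.png

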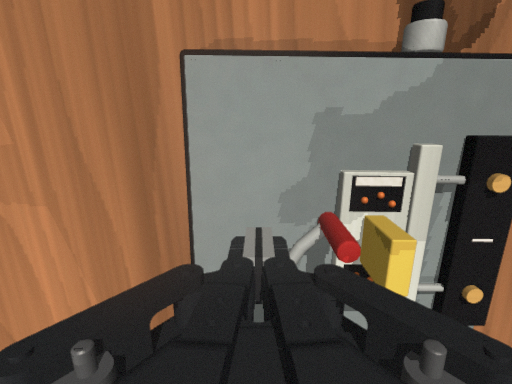

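The arm tripped and has swung onto the carrier. Back off, rise, and check.

```bash
python3 -m inch '[[1,[0,0,-0.3],0],[1,[-0.3,0,-0.3],0],[1,[-0.8,0,0],0],[1,[-0.8,0,0],0],[1,[-0.8,0,0],0],[1,[-0.8,-0.5,0],0],[1,[-0.6,-0.8,0.2],0],[1,[0,-0.8,0.2],0]]' | egrep 'pos|ft|wid'
python3 -m inch '[[1,[0,-0.6,0.6],0],[1,[0,0,0.6],0],[1,[0,0,0.5],0],[1,[0,0,0],0],[1,[0,0,0],0],[1,[0,0,0],0],[1,[0,0,0],0],[1,[0,0,0],0]]' | egrep 'time|pos|ft|wid'
python3 - <<'E'
from h import *
im=optics.get_image('wrist')[:,:,::-1];crop(im,130,20,430,240,2.6,'w19.png')
cv2.imwrite('pics/t19.png',optics.get_image('top')[:,:,::-1])
E
```

```text
position: [0.4819, 0.0892, 0.3523]
ft_force: [1.1, 0.3, 0.2]
grip_width: -0.0002
time_s: 28.48
position: [0.5318, 0.0692, 0.349]
ft_force: [-0.5, -0.5, 0.2]
grip_width: 0.0
```

View pics/w19.png

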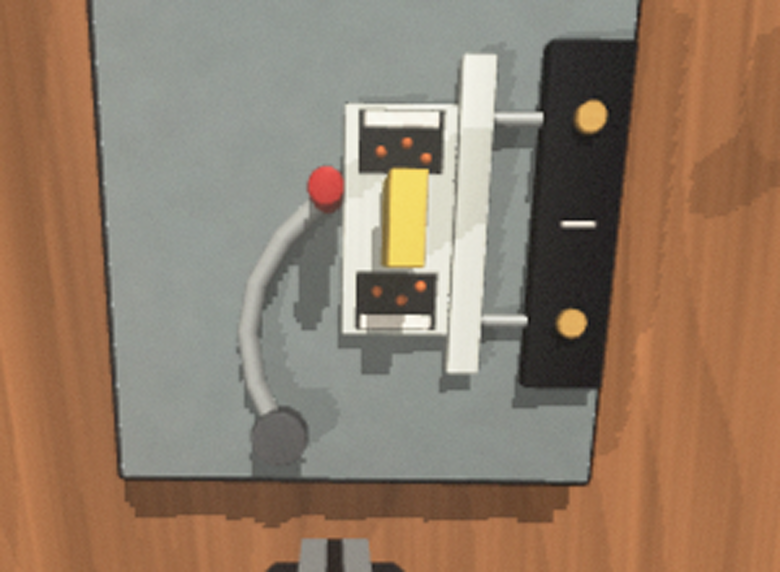

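View pics/t19.png

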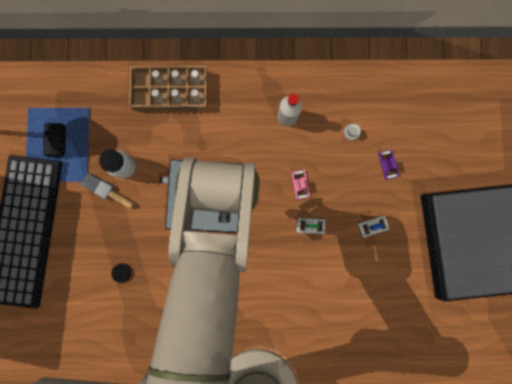

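The wrist crop shows the carrier flush along the bar and centred (row 218, mark 224). The post at (326,188) rests on its near side. The top view shows the bystanders where they were.

```bash
python3 -c "
from rig import env
print(env.close_job())"
```

```text
the job is handed in; nothing more can be done
None
```

The yellow carrier is on the stage, pressed home against the fixed edge and clamped by the sprung arm. I handed the job in at about 28.6 s of the 72 s allowed.

**What I did:**
- I drew the arm back by its red post until it passed centre and stayed back. The force fell to zero and the post moved away from the fingers.
- I gripped the yellow handle and set the carrier on the stage, with at most about 6 N of downward force.
- I slid it against the bar and turned it about 0.8° in all, because the wrist torque showed that only one corner was touching. It ended up flush at 5.9 N, with a peak reading of 7.0 N.
- I let go, moved clear, and tripped the arm from behind the post. It swung forward onto the carrier by itself.

**Last checks:**
- **Carrier:** the wrist picture shows it flush along the bar and roughly centred, about 2 mm off the fence mark.
- **Clamp:** the post rests on the carrier's near long side.
- **Surroundings:** the bystanders look unmoved in the top view, and the robot was touching nothing.

**Disagreements:** the top and wrist cameras differed by 2–6 mm on the stage and carrier positions. I averaged those and used touch and close wrist views for the final fit. The clamping force was not measured; I only saw where the post came to rest.

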